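Bolt the stock chest

ROBOT

A 6-joint arm with a two-finger parallel gripper is mounted at the origin on the work surface. World frame = base frame: x ahead of the robot, y to its left, z up, the work surface at z = 0. Lengths are in m, angles in rad, forces in N, time in s.
With the tool pointing down it reaches from about 0.35 to 0.725 m from the base axis. Payload 6 kg.
Tool frame: the origin (TCP) lies between the finger pads; the fingertips stand 25 mm ahead of it and the grasp point (between the pads) lies 6 mm ahead of it (r.tips_ahead is the distance from the TCP to the fingertips, in m); z points along the fingers, y is the direction in which the jaws open and shut (so a half turn about z gives the same grasp; the last joint's range is limited). The gripper opens to 85 mm and grips with 20 to 120 N. Pads are 22 mm wide; open, the fingers measure 114 mm over their backs; the gripper's body (76 mm by 85 mm) begins 54 mm behind the grasp point. The pads swing forward as they close: fully open they stand 13 mm farther back than shut.
Start: joints at [-0.812, 0.04, 0.085, 0, -1.615, -0.334], TCP at [0.247, -0.547, 0.256] pointing down, gripper open.
Joint ranges: [-2.56, 2.56], [-1.29, 2.01], [-1.08, 1.49], [-3.29, 1.98], [-2.81, -0.18], [-2.99, 2.99]. Speed limits (rad/s): [2.57, 2.57, 3.01, 3.14, 3.14, 3.14].

INTERFACE

Orientations are given as a 3x3 rotation matrix whose columns are the frame's x, y, z axes.
In Python, from workcell import r, kinematics, eyes, order gives the robot as it stands. Calls block until the motion is done:
- r.movep(position, orientation): joint-space move of the TCP to a pose.
- r.movel(position, ori=None, velocity=0.15): straight line of the TCP; ori=None keeps the orientation; velocity is the mean speed in m/s.
- r.move_j(angles): joint-space move.
- r.gripper_to(opening, grasp_force=None): finger opening in m; grasp_force is the grip in N (None keeps the last); returns when the fingers have stopped.
- r.sleep(seconds).
- kinematics.solve_ik(position, orientation): joint angles nearest the present ones, or None.
- r.sense(): the state.
- eyes.get_image(name): name is "scene" or "side" or "wrist"; returns a dict with "frame" (420x560x3 uint8, red, green, blue), "depth" (420x560 float32, m along the optical axis (not along the pixel's ray), 0 where there is no reading), "K" (3x3 intrinsics, pixels), "T" (4x4, takes a point from camera to world coordinates). Camera axes: x right, y down, z forward; pixel columns grow to the right and rows downward; lengths in m; the calibration is good to about 2 mm. The wrist camera is an equidistant fisheye: a pixel r from the principal point sees the ray r / f radians off the axis. A picture is of the moment at which its call begins.
A pose or a line that the arm cannot do raises r.IKError and nothing moves.
- order.sign_off(): hands the job in, once; it reports no verdict.
The state is a dict: "time": time; "joints": joint angles; "dq": joint speeds; "joint_torque": joint torques, N m; "tool_pos": TCP position; "eef_rot": TCP orientation; "ft_force": force on the tool from outside, world axes, zero at the start; "moment": the same for the moment, N m; "gripper_width": finger opening in m.
Only numpy, scipy, OpenCV 4.12 (cv2) and the standard library are available. Lean on these libraries where they do the work, as an engineer would, in place of code of your own. Each camera call takes 0.05 s, during which the arm holds its last target.

TASK

Bolt the two-leaf lid of the stock chest: slide the barrel bolt across into the keeper on the other leaf, pushing it in against the keeper's spring buffer until it is fully home, and while it is held there turn its handle right down into the keeper notch so that it stays locked when you let go. Do it gently, without ramming or forcing the keeper, and leave everything else where it is.

Things in the scene. Friction and masses are not known exactly. Their poses are not given: they have to be found in the camera images.
- chest: Plywood stock chest, shut two-leaf wooden lid; 244 (x) by 398 (y) by 115 mm high, fixed. Origin on the bench (the box is centred at its y = -14 mm); z up, x away from the robot, y along the bolt, which slides towards +y. The bolt's axis runs along y at chest x = -90 mm, 147 mm above the bench, 32 mm above the lid and 32 mm behind the lid's front edge.
- barrel: Steel barrel of the bolt on the right leaf (-y). Origin on the lid right under the bolt's axis (axis at its z = 32 mm), axes as the chest's. A slot open at the top runs along y from -112 to -12 mm; its walls stand 14 mm above the axis, reach out 14 mm either side of it and keep the handle upright (lean up to about 0.2 rad). Not to be pressed with more than 25 N.
- keeper_base: Dark plate, 60 by 128 by 3 mm, fixed on the left leaf. Origin and axes as the barrel's. It carries the steel keeper, screwed down anywhere within 24 mm either way along y: different each time and not measured, so it must be felt or seen. Keeper with its spring buffer is not to be pressed with more than 25 N.
- notch_mid (a point): Middle of the keeper notch, on the bolt's axis, were the keeper in mid slot (the true notch lies within 24 mm of it along y). The notch is a 13 mm gap in the keeper's front. Before it (-y) a cheek 58 mm long, 14 mm above the axis and 20.5 mm out in front of it, stops the handle turning beyond about 0.55 rad.
- stop_mid (a point): Where the shank's centre stands, on the bolt's axis, at the firm stop, were the keeper in mid slot (true stop within 24 mm along y): the upright shank then meets the keeper's hoop, 41 mm wide, 12 mm thick, top 20 mm above the axis. The handle can go down into the notch from the stop to about 3 mm short of it.
- buffer_mid (a point): Face of the sprung rubber buffer behind the hoop, were the keeper in mid slot. It meets the rod's end 10 mm before the firm stop and pushes back with 2.5 N, rising 0.5 N per mm to 7.5 N at the stop (plus 2 N sliding friction). Let go before the handle is down, the bolt springs back out of line with the notch.
- bolt (a joint): How far the bolt is slid, m, growing towards the chest's +y; the handle's shank stands at the barrel's y = -75 mm + this value. 0 to 0.015 at the start, 0.077 to 0.125 (with the keeper's setting) at the firm stop. Sliding friction about 2 N.
- handle (a joint): Turn of the handle about the bolt's axis, rad: 0 upright, growing as the knob comes over towards the chest's -x (the front) and down; 1.57 is level, pointing out over the front edge of the lid, 1.62 is the limit. Light friction (about 1.2 N at the knob) holds it where it is left.
- knob (a point): Centre of the steel knob on the handle: a short drum lying along the bolt, 22 mm across, 20 mm between its flat ends (which face along the bolt), 50 mm from the bolt's axis on a round shank 10 mm thick; 197 mm above the bench when upright. z points out along the handle. Can be pinched by its flat ends from above; it swivels between the fingers as it turns.
- tape: Bystander: cardboard tape ring, 96 mm across, 24 mm high, lying at the back of the chest's lid. Origin at its underside.
- carton_small: Bystander: small cardboard carton 70 by 100 by 40 mm at the back of the chest's lid. Origin at its underside.
- carton_flat: Bystander: cardboard carton 110 by 160 by 50 mm on the bench. Origin at its underside.
- jar: Bystander: clear jar with a dark cap, 72 mm across, 100 mm high, on the bench. Origin at its underside.
- screwdriver: Bystander: screwdriver lying on the bench, about 200 mm long.
- spool: Bystander: empty black spool, 80 mm across, 50 mm high, on the bench. Origin at its underside.
- mug: Bystander: white mug, 80 mm across, 95 mm high, on the bench. Origin at its underside.

How it is judged:
On the way:
1. the bolt is slid well across the seam of the lid (value of joint bolt above 0.065 m), for 0.1 s.
At the end, for the whole second after the job is handed in: The bolt is across (slid 69 mm or more, its rod in the keeper) and its handle is turned down into the keeper notch (1.25 rad or more from upright), at rest (value of joint handle above 1.25 rad and value of joint bolt above 0.069 m and velocity of joint handle below 0.1 rad/s and velocity of joint bolt below 0.01 m/s); the robot touches nothing.
It fails at once if the keeper is pressed with more than 25 N (contact force between anything else and keeper_base above 25 N).
It fails at once if the barrel is pressed with more than 25 N (contact force between anything else and barrel above 25 N).
It fails at once if a bystander is moved by more than 40 mm (distance of any of tape, carton_small, carton_flat, jar, screwdriver, spool, mug from where it was at the start of the episode above 0.04 m).
It also fails if it takes over 61 s, if anything falls off the work surface, if the arm or the gripper's body presses on something with over 40 N, if the wrist force passes 120 N, or if a joint passes its speed limit or range.

## Working session

There is one attempt and no reset: what is moved stays moved. The work goes in short steps, each a Python script; the robot and the scene stay as the last script left them, time stands still between calls to the robot, and variables do not carry over. Pictures are saved under pics/ and viewed, and the job is handed in when it is done.

```bash
ls; mkdir -p pics
python3 - <<'E'
from workcell import r,kinematics,eyes,order
import cv2,numpy as np
print(r.sense())
for n in ["scene","side","wrist"]:
    d=eyes.get_image(n); cv2.imwrite(f"pics/{n}0.png",cv2.cvtColor(d["frame"],cv2.COLOR_RGB2BGR))
    np.savez(f"pics/{n}0.npz",**d); print(n,d["K"],d["T"])
E
```

```text
pics
{'time': 0.0, 'joints': array([-8.12318259e-01,  4.07965277e-02,  8.38016183e-02, -4.17660918e-04,
       -1.61551259e+00, -3.33696503e-01]), 'dq': array([ 0.00035227, -0.00094835,  0.00052971, -0.00152436,  0.00069616,
        0.00055249]), 'joint_torque': array([-1.04641458e-03, -3.68205929e+01,  3.47413409e+01,  6.93239674e+00,
       -5.52116748e-03,  1.82796711e-07]), 'tool_pos': array([ 0.24721523, -0.54638798,  0.25529146]), 'eef_rot': array([[-9.11121157e-01, -4.12137688e-01, -8.74108422e-04],
       [-4.12138581e-01,  9.11119889e-01,  1.52910392e-03],
       [ 1.66216213e-04,  1.75345274e-03, -9.99998449e-01]]), 'ft_force': array([-0.09485606, -0.0044398 , -0.47811153]), 'moment': array([-0.0339904 , -0.01774088, -0.00753247]), 'gripper_width': 0.08527706534315309}
scene [[507.43396416   0.         279.40642548]
 [  0.         507.43396416 204.67512831]
 [  0.           0.           1.        ]] [[ 0.6118443   0.5210369  -0.5951194   1.5465893 ]
 [ 0.79097115 -0.3998513   0.46312372 -0.80059502]
 [ 0.00334528 -0.75408189 -0.65677189  1.26171856]
 [ 0.          0.          0.          1.        ]]
side [[407.42342329   0.         277.93970749]
 [  0.         407.42342329 211.70436135]
 [  0.           0.           1.        ]] [[-0.99925572 -0.03459521  0.01706393  0.50230922]
 [-0.03727985  0.75243749 -0.65760781  0.91390214]
 [ 0.00991054 -0.65775451 -0.75316717  1.16645351]
 [ 0.          0.          0.          1.        ]]
wrist [[325.1922621    0.         284.89428814]
 [  0.         325.1922621  204.87973445]
 [  0.           0.           1.        ]] [[-0.4125041   0.87461687  0.25472671  0.18266325]
 [ 0.91095304  0.3953666   0.11768523 -0.57646537]
 [ 0.00221906  0.28058972 -0.95982524  0.3726744 ]
 [ 0.          0.          0.          1.        ]]
```

View pics/scene0.png

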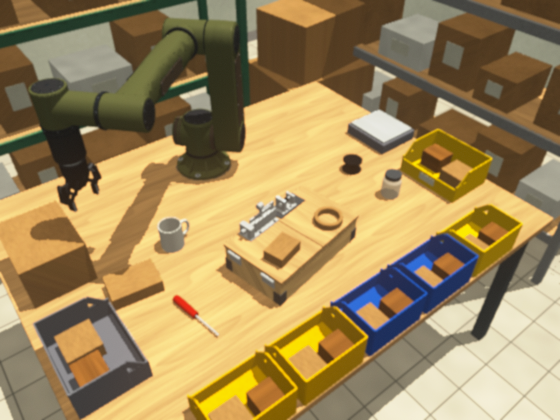

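View pics/side0.png

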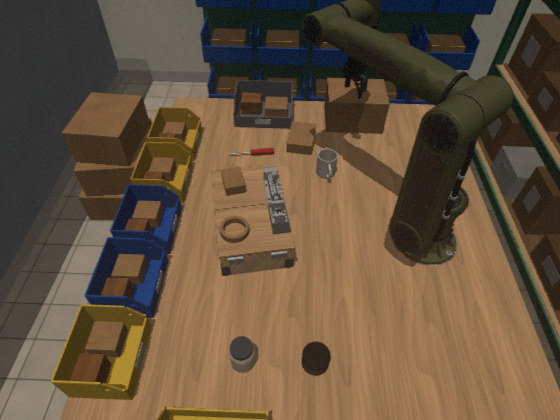

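View pics/wrist0.png

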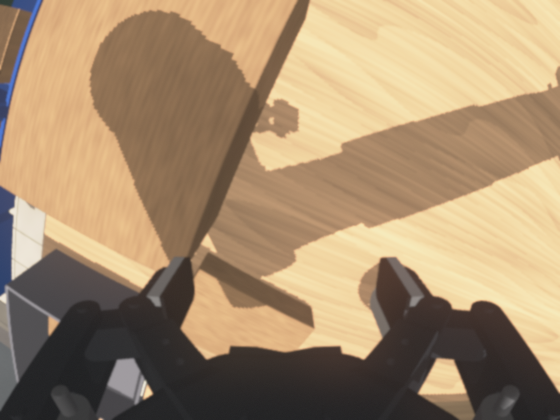

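The scene view shows the chest near (290,240), with the steel hardware at about (270,212). In the side view the hardware is near (276,200). Next I'll measure with depth and zoom in.

```bash
cat > h.py <<'E'
import numpy as np,cv2
def cloud(d):
    K,T,z=d["K"],d["T"],d["depth"]
    v,u=np.mgrid[:z.shape[0],:z.shape[1]]
    P=np.stack([(u-K[0,2])/K[0,0]*z,(v-K[1,2])/K[1,1]*z,z],-1)
    P=P@T[:3,:3].T+T[:3,3]; P[z<=0]=np.nan
    return P
def ray_plane(d,u,v,h):
    K,T=d["K"],d["T"]
    q=T[:3,:3]@np.array([(u-K[0,2])/K[0,0],(v-K[1,2])/K[1,1],1]); o=T[:3,3]
    return o+q*(h-o[2])/q[2]
def proj(d,p):
    K,T=d["K"],d["T"]; c=T[:3,:3].T@(np.asarray(p)-T[:3,3]); return K[0,0]*c[0]/c[2]+K[0,2],K[1,1]*c[1]/c[2]+K[1,2]
E
python3 - <<'E'
from h import *
for n,(x0,x1,y0,y1) in {"scene":(215,365,180,310),"side":(200,310,150,280)}.items():
    d=dict(np.load(f"pics/{n}0.npz")); P=cloud(d)
    im=cv2.cvtColor(d["frame"],cv2.COLOR_RGB2BGR)
    s=min(800/(x1-x0),600/(y1-y0)); s=int(s)
    cv2.imwrite(f"pics/{n}0z.png",cv2.resize(im[y0:y1,x0:x1],None,fx=s,fy=s,interpolation=cv2.INTER_CUBIC)); print(n,s,x0,y0)
    z=P[...,2]; m=np.zeros(z.shape,bool); m[y0:y1,x0:x1]=True
    m&=(z>.109)&(z<.121); m=cv2.morphologyEx(m.astype(np.uint8),cv2.MORPH_OPEN,np.ones((3,3)))>0
    nl,l,st,_=cv2.connectedComponentsWithStats(m.astype(np.uint8)); print(st)
    m=z>0.109; m[:y0]=m[y1:]=False; m[:,:x0]=m[:,x1:]=False; m&=z<0.121
    X=P[m][:,:2].astype(np.float32); print(len(X),X.min(0),X.max(0),np.nanmedian(z[m])); print(cv2.minAreaRect(X))
    m2=(z>.13)&(z<.25); m2[:y0]=m2[y1:]=False; m2[:,:x0]=m2[:,x1:]=False
    Q=P[m2]; print(len(Q)); k=Q[:,2]>.185; print("high",Q[k].mean(0) if k.any() else None,k.sum(),Q[:,2].max())
E
```

```text
scene 4 215 180
[[     0      0    560    420 230968]
 [   226    186    130     97   4054]
 [   318    212     20     11    155]
 [   344    303      4      4     14]
 [   335    307      3      3      9]]
4550 [ 0.4708195  -0.24875498] [0.9798431  0.18908918] 0.11452719007534584
((0.730025053024292, -0.012791931629180908), (0.4540121257305145, 0.4118959605693817), 10.873220443725586)
1792
high [ 0.54944926 -0.10427382  0.20048124] 48 0.2084165350347198
side 4 200 150
[[     0      0    560    420 231046]
 [   212    165     82     92   3929]
 [   271    164      3      3      9]
 [   224    222     20     14    216]]
4396 [ 0.4694567  -0.24942333] [0.78033024 0.1906324 ] 0.11599297003986442
((0.6262264251708984, -0.026339232921600342), (0.24424335360527039, 0.40960660576820374), 11.21924114227295)
1404
high [ 0.5456247  -0.09675628  0.20277545] 42 0.21213393797404367
```

View pics/scene0z.png

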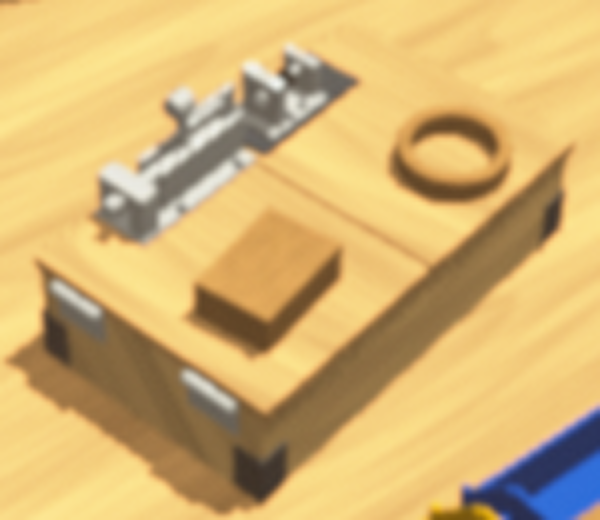

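View pics/side0z.png

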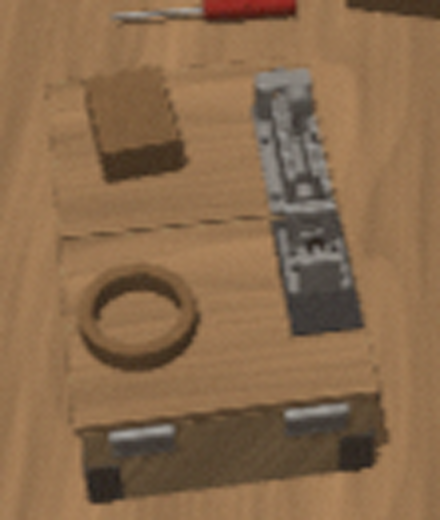

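```bash
cat >> h.py <<'E'
yaw=np.deg2rad(11.2); c,s=np.cos(yaw),np.sin(yaw)
CX=np.array([c,s,0]); CY=np.array([-s,c,0]); O=np.array([.6235,-.0126,0.])
R=np.stack([-CX,CY,[0,0,-1]],1)
def W(x,y,z): return O+CX*x+CY*y+np.array([0,0,z])
def C(p): p=np.asarray(p)-O; return np.array([p@CX,p@CY,p[2]])
E
python3 - <<'E'
from h import *
from workcell import r,kinematics,eyes,order
p=r.sense()["tool_pos"]; r.movel([p[0],p[1],.32],velocity=.2)
r.movep(W(-.11,-.03,.33),R)
s=r.sense(); print(s["time"],s["tool_pos"],s["joints"],s["ft_force"])
d=eyes.get_image("wrist"); np.savez("pics/w1.npz",**d); cv2.imwrite("pics/w1.png",cv2.cvtColor(d["frame"],cv2.COLOR_RGB2BGR))
E
```

```text
2.6167 [ 0.52137117 -0.064018    0.32995079] [ 2.61324745e-01 -1.37342450e-01  4.81375695e-02  1.46189571e-04
 -1.75645074e+00 -1.63744034e+00] [ 0.4581487  -0.37875007 -0.18138518]
```

View pics/w1.png

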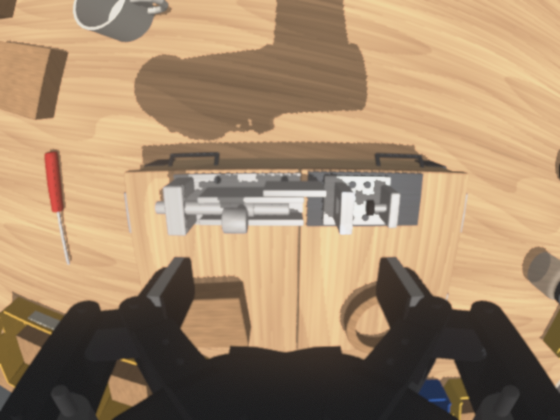

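The wrist view looks down on the chest. The knob is at (235,220), the cheek runs from about (265,193) to (325,193), the hoop is at (345,212) and the buffer is near (372,208). I'll zoom in and measure.

```bash
cat >> h.py <<'E'
def fray(d,u,v,h):
    K,T=d["K"],d["T"]; a=np.array([u-K[0,2],v-K[1,2]]); rr=np.hypot(*a); th=rr/K[0,0]
    q=np.array([*(a/max(rr,1e-9)*np.sin(th)),np.cos(th)]); q=T[:3,:3]@q; o=T[:3,3]
    return C(o+q*(h-o[2])/q[2])*1000
E
python3 - <<'E'
from h import *
d=dict(np.load("pics/w1.npz")); im=cv2.cvtColor(d["frame"],cv2.COLOR_RGB2BGR)
cv2.imwrite("pics/w1z.png",cv2.resize(im[160:250,140:440],None,fx=2.66,fy=2.66,interpolation=cv2.INTER_CUBIC))
cv2.imwrite("pics/w1y.png",cv2.resize(im[165:245,300:430],None,fx=6,fy=6,interpolation=cv2.INTER_CUBIC))
for n,u,v,h in [("lid FL",128,171,.115),("lid FR",464,172,.115),("seam",303,228,.115),("knob L",222,220,.2),("knob R",247,220,.2),("plate TR",421,173,.118),("plate BR",419,226,.118),("cheek L",264,193,.161),("cheek R",326,193,.161),("hoop L",338,215,.167),("hoop R",352,215,.167)]:
    print(n,fray(d,u,v,h).round(1))
E
```

```text
lid FL [-123.9 -207.1  115. ]
lid FR [-123.6  175.7  115. ]
seam [-57.9 -11.3 115. ]
knob L [-96.3 -82.2 200. ]
knob R [-96.3 -61.6 200. ]
plate TR [-121.3  117.6  118. ]
plate BR [-59.8 122.4 118. ]
cheek L [-108.9  -50.   161. ]
cheek R [-108.9    6.5  161. ]
hoop L [-89.7  17.6 167. ]
hoop R [-89.7  30.7 167. ]
```

View pics/w1z.png

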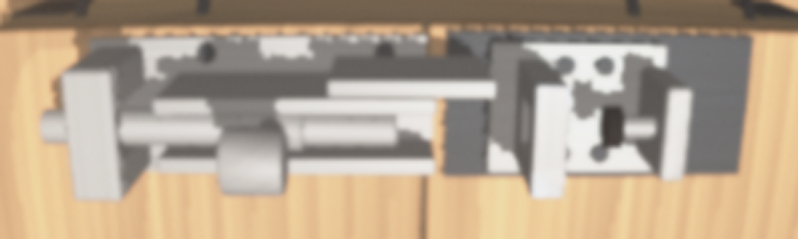

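View pics/w1y.png

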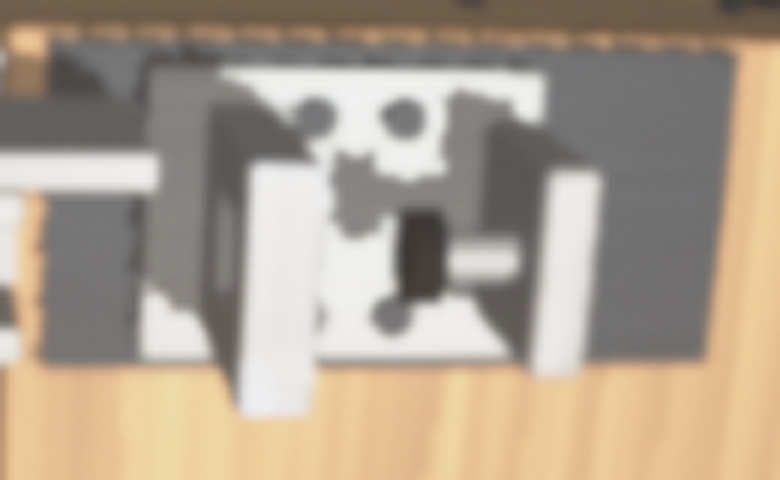

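The knob is at chest y ≈ -72 mm and x ≈ -92 mm. The hoop's front face is at y ≈ 18 mm, so I expect the stop near 13 mm. Now I'll pinch the knob.

Run:
```python
from h import *
from workcell import r,kinematics,eyes,order
r.gripper_to(.045,30)
r.movel(W(-.091,-.0705,.25),R,velocity=.15)
r.movel(W(-.091,-.0705,.208),velocity=.06)
s=r.sense(); print(s["time"],C(s["tool_pos"]),s["ft_force"],s["gripper_width"])
d=eyes.get_image("wrist"); cv2.imwrite("pics/w2.png",cv2.cvtColor(d["frame"],cv2.COLOR_RGB2BGR))
r.gripper_to(.015,30)
s=r.sense(); print(s["time"],C(s["tool_pos"]),s["ft_force"],s["gripper_width"])
d=eyes.get_image("wrist"); cv2.imwrite("pics/w3.png",cv2.cvtColor(d["frame"],cv2.COLOR_RGB2BGR))
```

```text
4.75 [-0.09084623 -0.07061403  0.20842712] [-1.03651479 -0.49868851  0.83059531] 0.0450777814373626
5.1417 [-0.0908196  -0.07062566  0.20861256] [-0.2999012  -0.26995185  2.35824194] 0.019547649379976325
```

View pics/w3.png

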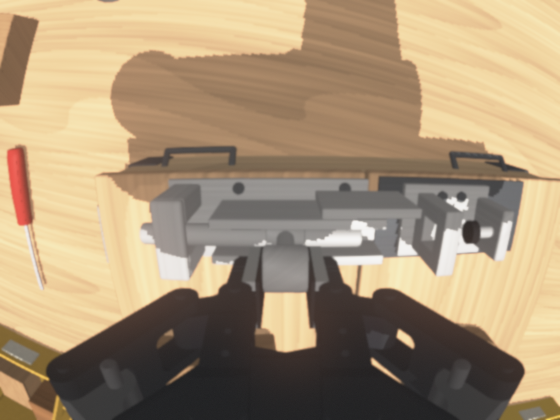

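The knob is pinched at (285,265) between both pads, with a width of 19.5 mm. I'll slide it quickly at first, then feel for the stop.

Run:
```python
from h import *
from workcell import r,kinematics,eyes,order
def st(tag,y):
    f=r.sense(); g=f["ft_force"]; print(tag,round(y*1000,1),round(f["time"],2),(C(f["tool_pos"])*1000).round(2),"Fx %.1f Fy %.1f Fz %.1f"%(g@CX,g@CY,g[2]),round(f["gripper_width"]*1000,2)); return g@CY
st("0",0)
r.movel(W(-.091,-.04,.208),velocity=.05); st("a",-.04)
r.movel(W(-.091,-.008,.208),velocity=.05); st("b",-.008)
y=-.008
while y<.009:
    y+=.001; r.movel(W(-.091,y,.208),velocity=.02); f=st("s",y)
    if f<-10: break
```

```text
0 0 5.19 [-90.82 -70.63 208.59] Fx -0.2 Fy -0.7 Fz 2.2 19.3
a -40.0 5.95 [-90.79 -39.02 208.54] Fx 0.3 Fy 2.0 Fz 6.7 19.13
b -8.0 6.74 [-90.77  -7.34 208.51] Fx 0.3 Fy 0.1 Fz 6.6 19.17
s -7.0 6.99 [-90.76  -6.63 208.54] Fx 0.4 Fy -0.9 Fz 5.3 19.6
s -6.0 7.24 [-90.75  -5.76 208.56] Fx 0.8 Fy -0.7 Fz 5.8 19.26
s -5.0 7.49 [-90.76  -4.79 208.53] Fx 1.4 Fy -2.1 Fz 5.6 19.38
s -4.0 7.74 [-90.75  -3.79 208.53] Fx 1.2 Fy -1.6 Fz 5.3 19.54
s -3.0 7.99 [-90.77  -2.8  208.53] Fx 1.1 Fy -1.5 Fz 5.3 19.6
s -2.0 8.24 [-90.73  -1.8  208.54] Fx 1.1 Fy -1.8 Fz 5.6 19.26
s -1.0 8.49 [-90.76  -0.81 208.55] Fx 0.8 Fy -1.1 Fz 5.3 19.28
s 0.0 8.74 [-90.77   0.21 208.55] Fx 1.2 Fy -1.8 Fz 5.5 19.62
s 1.0 8.99 [-90.76   1.2  208.55] Fx 0.4 Fy -1.7 Fz 4.8 19.14
s 2.0 9.24 [-90.75   2.19 208.55] Fx 0.8 Fy -0.8 Fz 5.0 19.58
s 3.0 9.49 [-90.78   3.19 208.52] Fx 0.7 Fy -1.0 Fz 5.8 19.21
s 4.0 9.74 [-90.76   4.17 208.54] Fx 1.4 Fy -1.2 Fz 4.5 19.3
s 5.0 9.99 [-90.75   5.07 208.55] Fx 0.7 Fy -2.3 Fz 4.6 19.36
s 6.0 10.24 [-90.8    5.78 208.5 ] Fx 1.1 Fy -3.7 Fz 6.4 19.53
s 7.0 10.49 [-90.79   6.62 208.55] Fx 0.3 Fy -4.9 Fz 5.9 19.4
s 8.0 10.74 [-90.8    7.52 208.54] Fx 1.7 Fy -4.8 Fz 4.1 19.34
s 9.0 10.99 [-90.82   8.43 208.55] Fx 1.2 Fy -5.3 Fz 5.9 19.37
```

The buffer touched at y ≈ 5 mm, so the stop should be near 15 mm.

Run:
```python
from h import *
from workcell import r,kinematics,eyes,order
def st(tag,y):
    f=r.sense(); g=f["ft_force"]; print(tag,round(y*1000,1),round(f["time"],2),(C(f["tool_pos"])*1000).round(2),"Fx %.1f Fy %.1f Fz %.1f"%(g@CX,g@CY,g[2]),round(f["gripper_width"]*1000,2)); return g@CY
y=.009
while y<.020:
    y+=.001 if y<.0125 else .0005; r.movel(W(-.091,y,.208),velocity=.015); f=st("s",y)
    if f<-12.5: break
r.sleep(.1); st("end",y)
d=eyes.get_image("wrist"); cv2.imwrite("pics/w4.png",cv2.cvtColor(d["frame"],cv2.COLOR_RGB2BGR))
```

```text
s 10.0 11.24 [-90.82   9.33 208.54] Fx 2.3 Fy -6.1 Fz 4.3 19.05
s 11.0 11.49 [-90.84  10.21 208.54] Fx 1.1 Fy -5.6 Fz 4.2 19.36
s 12.0 11.74 [-90.83  11.11 208.5 ] Fx 1.9 Fy -5.9 Fz 5.6 19.59
s 13.0 11.99 [-90.86  12.   208.54] Fx 1.8 Fy -6.7 Fz 5.1 19.46
s 13.5 12.24 [-90.83  12.43 208.55] Fx 1.6 Fy -7.5 Fz 4.3 19.09
s 14.0 12.49 [-90.82  12.82 208.59] Fx 2.7 Fy -7.6 Fz 5.4 19.66
s 14.5 12.74 [-90.85  13.26 208.53] Fx 2.1 Fy -8.2 Fz 4.1 19.14
s 15.0 12.99 [-90.85  13.72 208.56] Fx 2.9 Fy -8.3 Fz 4.0 19.41
s 15.5 13.24 [-90.85  14.18 208.57] Fx 3.1 Fy -8.1 Fz 4.1 19.43
s 16.0 13.49 [-90.86  14.62 208.54] Fx 2.8 Fy -8.7 Fz 3.7 19.45
s 16.5 13.74 [-90.85  15.09 208.54] Fx 2.1 Fy -7.9 Fz 4.2 19.18
s 17.0 13.99 [-90.91  15.29 208.56] Fx 2.3 Fy -10.5 Fz 3.1 19.53
s 17.5 14.24 [-90.91  15.42 208.54] Fx 3.1 Fy -12.5 Fz 3.5 19.45
s 18.0 14.49 [-90.93  15.5  208.56] Fx 2.5 Fy -13.7 Fz 2.0 19.4
end 18.0 14.59 [-90.92  15.52 208.56] Fx 3.2 Fy -14.1 Fz 3.7 19.26
```

View pics/w4.png

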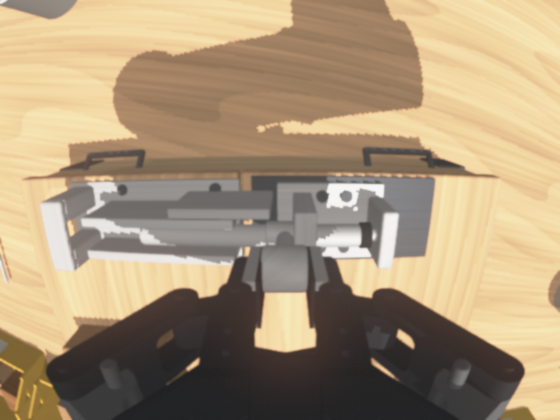

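The firm stop is at measured y ≈ 15.2 mm, with a peak force of about 14 N. The picture shows the shank against the hoop at (300,215). I'll back off slightly to about 14 mm and swing the handle down in small steps, watching the forces.

```bash
cat >> h.py <<'E'
def st(r,tag,y):
    f=r.sense(); g=f["ft_force"]; p=C(f["tool_pos"])*1000; print(tag,round(y,2),round(f["time"],2),p.round(2),"Fx %.1f Fy %.1f Fz %.1f"%(g@CX,g@CY,g[2]),round(f["gripper_width"]*1000,2)); return g@CX,g@CY,g[2],p
def arc(t,y): return W(-.091-.05*np.sin(t),y,.158+.05*np.cos(t))
E
python3 - <<'E'
from h import *
from workcell import r,kinematics,eyes,order
y=.0152
r.movel(W(-.091,y,.208),velocity=.015); st(r,"back",y)
for t in np.arange(.1,.85,.1):
    r.movel(arc(t,y),velocity=.04); f=st(r,"t",t)
    if np.hypot(f[0],f[2])>14: print("stop"); break
d=eyes.get_image("wrist"); cv2.imwrite("pics/w5.png",cv2.cvtColor(d["frame"],cv2.COLOR_RGB2BGR))
E
```

```text
back 0.02 14.97 [-90.92  14.07 208.53] Fx 1.2 Fy -6.7 Fz 5.0 19.11
t 0.1 15.25 [-95.39  14.14 208.27] Fx 4.1 Fy -8.1 Fz 2.5 19.35
t 0.2 15.53 [-100.2    14.19  207.56] Fx 4.6 Fy -7.9 Fz 2.8 19.16
t 0.3 15.8 [-104.96   14.18  206.46] Fx 5.4 Fy -8.7 Fz 3.4 18.98
t 0.4 16.07 [-109.64   14.16  204.96] Fx 4.4 Fy -7.6 Fz 3.7 19.23
t 0.5 16.35 [-114.09   14.18  203.07] Fx 4.4 Fy -7.1 Fz 5.4 19.12
t 0.6 16.62 [-118.36   14.16  200.79] Fx 3.8 Fy -7.0 Fz 6.3 19.08
t 0.7 16.9 [-122.46   14.15  197.99] Fx 2.7 Fy -6.6 Fz 7.2 19.39
t 0.8 17.18 [-126.29   14.14  194.75] Fx 0.7 Fy -7.4 Fz 8.4 19.18
```

View pics/w5.png

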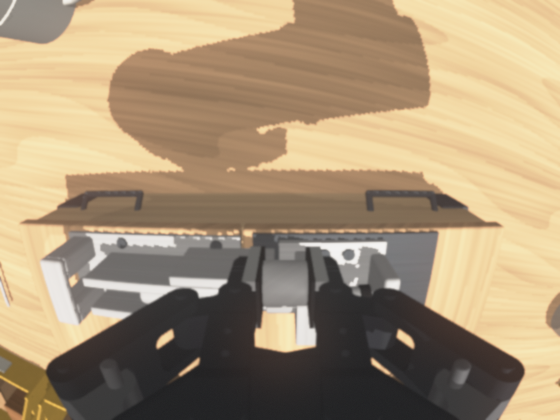

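The handle is past the cheek's 0.55 rad block, with the knob at (285,280) still between the pads and low forces. So the shank is in the notch, and I'll continue down.

Run:
```python
from h import *
from workcell import r,kinematics,eyes,order
y=.0152
for t in list(np.arange(.9,1.55,.1))+[1.55]:
    r.movel(arc(t,y),velocity=.04); f=st(r,"t",t)
    if np.hypot(f[0],f[2])>16: print("stop"); break
d=eyes.get_image("wrist"); cv2.imwrite("pics/w6.png",cv2.cvtColor(d["frame"],cv2.COLOR_RGB2BGR))
```

```text
t 0.9 17.5 [-129.83   14.12  191.04] Fx -0.4 Fy -5.5 Fz 9.0 19.39
t 1.0 17.77 [-132.96   14.07  186.99] Fx -1.6 Fy -5.9 Fz 9.8 19.33
t 1.1 18.05 [-135.77   14.01  182.43] Fx -2.6 Fy -6.3 Fz 10.9 19.53
t 1.2 18.32 [-138.03   13.93  177.64] Fx -2.9 Fy -6.2 Fz 9.5 19.37
t 1.3 18.6 [-139.86   13.88  172.6 ] Fx -4.1 Fy -7.1 Fz 8.9 19.6
t 1.4 18.88 [-141.14   13.84  167.45] Fx -5.3 Fy -7.5 Fz 8.0 19.71
t 1.5 19.15 [-141.88   13.79  162.35] Fx -5.8 Fy -8.5 Fz 7.8 19.59
t 1.55 19.4 [-142.08   13.78  159.94] Fx -6.4 Fy -8.2 Fz 7.7 19.41
```

View pics/w6.png

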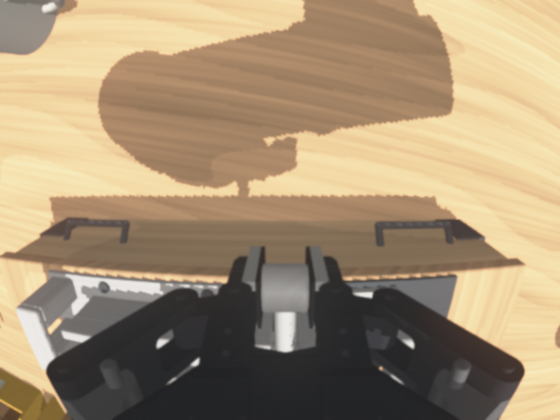

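The handle is level, with the shank at (285,330) and the knob at (285,288) out over the front edge. I'll ease the bolt against the notch edge, release it, and retreat upwards.

Run:
```python
from h import *
from workcell import r,kinematics,eyes,order
y=.0152
for y in (.0142,.0132,.0125):
    r.movel(arc(1.55,y),velocity=.01); f=st(r,"ease",y*1e3)
    if f[1]>-2: break
r.gripper_to(.036); st(r,"open",0)
p=r.sense()["tool_pos"]
q=C(p); r.movel(W(q[0]-.004,q[1],q[2]),velocity=.03); st(r,"front",0)
q=C(r.sense()["tool_pos"])
r.movel(W(q[0],q[1],.24),velocity=.06); st(r,"up",0)
r.movel(W(-.16,-.0,.33),velocity=.15); st(r,"up",0)
for n in ["scene","side","wrist"]:
    d=eyes.get_image(n); np.savez(f"pics/{n}7.npz",**d)
    im=cv2.cvtColor(d["frame"],cv2.COLOR_RGB2BGR)
    if n=="scene": im=cv2.resize(im[180:310,215:365],None,fx=4,fy=4,interpolation=cv2.INTER_CUBIC)
    if n=="side": im=cv2.resize(im[150:280,200:310],None,fx=4,fy=4,interpolation=cv2.INTER_CUBIC)
    cv2.imwrite(f"pics/{n}7.png",im)
```

```text
ease 14.2 19.7 [-142.09   13.07  159.93] Fx -6.7 Fy -5.8 Fz 8.9 19.11
ease 13.2 19.95 [-142.08   12.21  159.92] Fx -7.2 Fy -4.1 Fz 9.8 19.61
ease 12.5 20.2 [-142.1    11.95  159.82] Fx -8.8 Fy -2.8 Fz 9.6 19.57
open 0 20.51 [-141.35   13.02  157.99] Fx 0.4 Fy -1.0 Fz 0.5 36.04
front 0 20.81 [-145.54   13.14  157.84] Fx 0.5 Fy -0.9 Fz 0.1 36.26
up 0 22.32 [-145.66   13.18  239.56] Fx -0.1 Fy 0.2 Fz 0.1 36.29
up 0 23.09 [-1.6007e+02  2.8000e-01  3.2882e+02] Fx -0.6 Fy -0.5 Fz 1.0 35.96
```

View pics/wrist7.png

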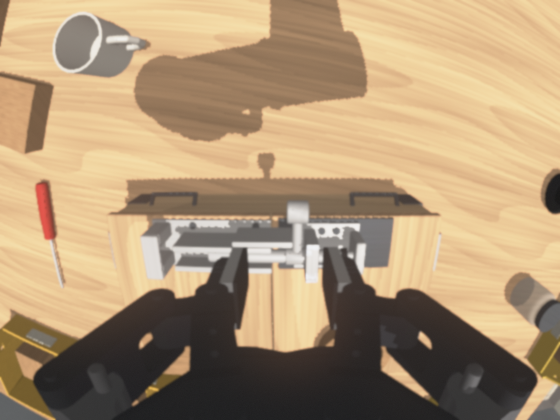

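View pics/scene7.png

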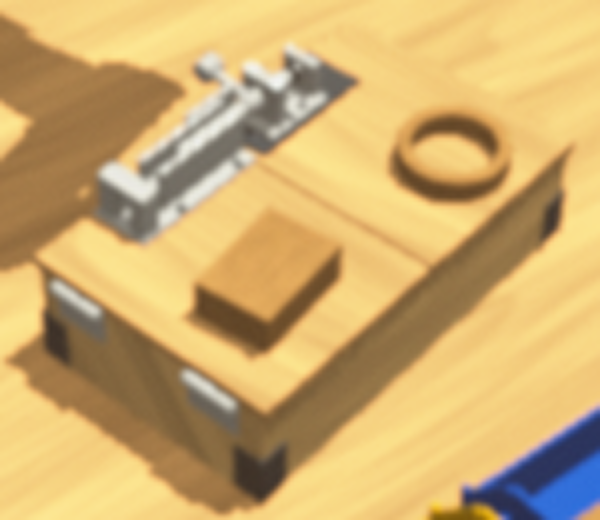

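The knob stays out front at (298,212), with its shank in the notch beside the hoop. I'll check its height and then hand in.

Run:
```python
from h import *
from workcell import order
for n in ("scene","side"):
    d=dict(np.load(f"pics/{n}7.npz")); P=cloud(d)-O; x=P@CX; y=P@CY; z=P[...,2]
    m=(abs(x+.14)<.016)&(abs(y-.012)<.02)&(z>.12)&(z<.22)
    print(n,m.sum(),np.median(x[m]),np.median(y[m]),np.nanmax(z[m]) if m.any() else None)
    u,v=proj(d,W(-.14,.012,.152)); print(u,v)
w=dict(np.load("pics/wrist7.npz")); print(fray(w,298,212,.155))
```

```text
scene 47 -0.13544175760330696 0.006121405145972737 0.1673769746055742
266.7526508450762 197.0507893861266
side 48 -0.13775100032643434 0.017534413152110316 0.1700351937188126
290.759299869158 199.67505178126405
[-139.74228662   12.22391278  155.        ]
```

Run:
```python
from h import *
for n in ("scene","side"):
    d=dict(np.load(f"pics/{n}7.npz")); P=cloud(d)-O; x=P@CX; y=P@CY; z=P[...,2]
    m=(x<-.122)&(x>-.16)&(abs(y-.012)<.02)&(z>.12)&(z<.22)
    for a in np.stack([x[m],y[m],z[m]],1)[np.argsort(-z[m])][:14]*1000: print(n,a.round(0))
    i=z[m]>.14; print(np.percentile(z[m][i],[25,50,75,90]))
```

```text
scene [-131.    3.  167.]
scene [-137.    5.  167.]
scene [-138.   11.  167.]
scene [-131.   -2.  166.]
scene [-130.   13.  166.]
scene [-134.   17.  166.]
scene [-126.    3.  166.]
scene [-142.   11.  165.]
scene [-143.   17.  165.]
scene [-141.   20.  165.]
scene [-138.    2.  164.]
scene [-138.   16.  164.]
scene [-125.    7.  164.]
scene [-130.   17.  164.]
[0.15536691 0.15977294 0.16403084 0.16575599]
side [-142.   21.  170.]
side [-138.    7.  170.]
side [-132.   19.  169.]
side [-136.   15.  169.]
side [-147.   15.  168.]
side [-139.   18.  167.]
side [-144.    9.  167.]
side [-135.    3.  167.]
side [-141.    8.  166.]
side [-142.    3.  166.]
side [-142.   22.  166.]
side [-138.    7.  166.]
side [-139.   21.  166.]
side [-135.   21.  166.]
[0.15600397 0.16292981 0.16555325 0.16714571]
```

Depth puts the knob's top at 165 to 168 mm, where fully level would be 158 mm. That means about 1.4 rad, so the knob slid a little in the pads. There's time, so I'll nudge it down with closed fingertips.

Run:
```python
from h import *
from workcell import r,kinematics,eyes,order
r.gripper_to(0.0); 
r.movel(W(-.142,.0125,.26),R,velocity=.15)
r.movel(W(-.142,.0125,.205),velocity=.06); r.sleep(.1); st(r,"above",0)
z=.205
while z>.181:
    z-=.0015; r.movel(W(-.142,.0125,z),velocity=.02); f=st(r,"d",z*1e3)
    if f[2]>7: break
r.movel(W(-.142,.0125,.26),velocity=.08)
r.movel(W(-.16,-.0,.33),velocity=.15); st(r,"up",0)
for n in ["scene","side","wrist"]:
    d=eyes.get_image(n); np.savez(f"pics/{n}8.npz",**d)
    if n=="wrist": cv2.imwrite("pics/w8.png",cv2.cvtColor(d["frame"],cv2.COLOR_RGB2BGR)); continue
    P=cloud(d)-O; x=P@CX; y=P@CY; z=P[...,2]
    m=(x<-.122)&(x>-.16)&(abs(y-.012)<.02)&(z>.14)&(z<.22); print(n,np.percentile(z[m],[25,50,75,90]))
```

```text
above 0 25.48 [-141.8    12.48  205.52] Fx -0.3 Fy -1.0 Fz -0.7 0.19
d 203.5 25.73 [-142.03   12.52  203.45] Fx 0.0 Fy -0.8 Fz -0.5 -0.37
d 202.0 25.98 [-142.04   12.51  201.87] Fx 0.2 Fy -0.5 Fz -0.8 0.25
d 200.5 26.23 [-142.06   12.51  200.33] Fx 0.7 Fy 0.6 Fz -0.4 0.01
d 199.0 26.48 [-142.05   12.51  198.87] Fx -0.6 Fy -0.3 Fz 0.2 0.29
d 197.5 26.73 [-142.05   12.51  197.36] Fx 0.4 Fy 0.0 Fz -0.2 0.1
d 196.0 26.98 [-142.05   12.5   195.86] Fx -0.2 Fy 0.2 Fz -0.5 0.1
d 194.5 27.23 [-142.04   12.49  194.36] Fx -0.2 Fy 0.0 Fz -0.2 -0.08
d 193.0 27.48 [-142.06   12.51  192.85] Fx 0.3 Fy -0.2 Fz 0.4 0.04
d 191.5 27.73 [-142.03   12.48  191.43] Fx -0.4 Fy 0.0 Fz -0.1 0.19
d 190.0 27.98 [-142.03   12.47  189.98] Fx -0.3 Fy -0.2 Fz 0.7 -0.34
d 188.5 28.23 [-141.99   12.51  188.37] Fx -0.6 Fy 0.3 Fz 0.8 -0.12
d 187.0 28.48 [-141.98   12.53  186.81] Fx 0.5 Fy -0.2 Fz 0.2 -0.01
d 185.5 28.73 [-141.98   12.55  185.27] Fx -1.0 Fy -0.9 Fz -0.5 0.15
d 184.0 28.98 [-141.99   12.55  183.79] Fx -0.5 Fy 1.0 Fz 0.3 -0.34
d 182.5 29.23 [-142.     12.54  182.33] Fx 0.3 Fy -0.1 Fz -0.7 -0.11
d 181.0 29.48 [-142.     12.54  180.81] Fx -0.6 Fy 0.0 Fz -0.4 0.04
up 0 31.27 [-1.6002e+02  3.1000e-01  3.2883e+02] Fx -0.3 Fy -0.3 Fz -0.8 -0.07
scene [0.14645403 0.15146226 0.1537102  0.15501999]
side [0.14787705 0.15189971 0.15454512 0.15612793]
```

View pics/w8.png

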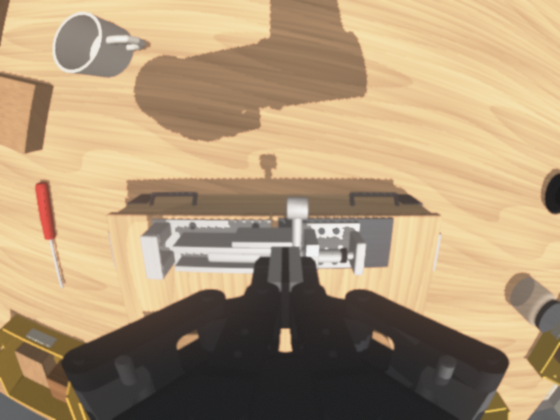

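The knob's top went from about 166 to 156 mm, so the handle is now fully level. The robot is clear and nothing else has moved, so I'm handing in.

Run:
```python
from workcell import r,order
order.sign_off(); print(r.sense()["time"])
```

```text
the job is handed in; nothing more can be done
the job is handed in; nothing more can be done
```

The bolt is across into the keeper and its handle is level in the notch. It stayed there after I let go, and I handed the job in at about 31 s on the robot's clock.

- **Slide and stop:** I pinched the knob and slid the bolt about 86 mm. The buffer touched at chest y ≈ 5 mm and the firm stop came at y ≈ 15.2 mm. The highest wrist force I read was about 14 N.
- **Turning down:** I eased back about 1 mm and swung the handle down, with no reading above about 14 N in total. I then let the bolt rest against the notch edge and released it.
- **A check that disagreed:** after release, depth showed the knob's top at about 166 mm, or roughly 1.4 rad. That was less than the 1.55 rad I had commanded, because the knob had slid a little in the pads. I pushed it down lightly with closed fingertips, and no clear contact force showed.
- **Last checks:** both fixed cameras then put the knob's top at about 155–156 mm, which is fully level. The wrist picture shows the shank in the notch beside the hoop, with the gripper well clear. I saw no bystander move in the pictures, but did not measure their positions.

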